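# Hold a hinged mould open

### The arm

A 6-joint arm with a two-finger parallel gripper is mounted at the origin on the work surface. World frame = base frame: x ahead of the robot, y to its left, z up, the work surface at z = 0. Lengths are in mm, angles in rad, forces in N, time in s.
With the tool pointing down it reaches from about 275 to 825 mm from the base axis. Payload 5.2 kg.
Tool frame: the origin (TCP) lies on the centre line of the jaws, within the pads' length; the fingertips stand 14 mm ahead of it and the grasp point (between the pads) lies 5 mm behind it; x points along the fingers, y is the direction in which the jaws open and shut, and the axes are right-handed (so a half turn about x gives the same grasp; the last joint's range is limited). The gripper opens to 93 mm and grips with 3 to 60 N. Pads are 15 mm wide; open, the fingers measure 128 mm over their backs; the gripper's body (75 mm by 188 mm) begins 65 mm behind the grasp point.
Start: joints at [-1.361, 0.259, 1.535, -0, 1.348, -0.203], TCP at [220.667, -503.797, 232.653] pointing down, gripper open.
Joint ranges: [-3.14, 3.14], [-0.91, 2.08], [0.19, 2.58], [-1.22, 4.36], [0.22, 2.71], [-3.12, 3.12]. Speed limits (rad/s): [2.57, 2.57, 3.14, 3.14, 3.14, 3.14].

### API

Orientations are given as a rotation vector (axis times angle).
In Python, from station import sensors, cams, job, models gives the robot as it stands.
- The arm moves only by the shell command python3 -m jog 'ROWS' [FORCE]. ROWS is JSON, a list of rows, each an object with "fingers": the closure in counts, from 0 (fully open) to 255 (shut); "xyz": the shift along the tool's x, y, z in cm, a list of three; "turn": the turn about the tool's x in rad. A call has 1 to 20 rows; each row is the pose to reach, as a shift and turn from the pose commanded when the call began, along the tool's axes at that moment; what a row does not reach only later rows make up. A row lasts 1/12 s, in which the tool goes at most 41.7 mm and 7.16 degrees, less where a joint would pass 70% of its speed; a pose out of reach is approached as far as the arm can. A call with a gripper value outside its range is refused whole. The fingers move at their own pace and stop on an object; FORCE is the grip in N (left out, the last holds). Time passes only in rows, so rows that repeat a pose let the fingers close. It gives the time, the measured TCP pose, the force and the opening at its end, in the units of the state.
- sensors.sense(): the state, without advancing time (a new reading comes with each control period).
- cams.grab_frame(name): name is "scene" or "side" or "wrist"; returns the picture (400x640x3 uint8, red, green, blue); there is no depth.
- cams.calibration(name): a dict with "vertical_fov" (degrees; the focal length in pixels is half the picture's height over the tangent of half this angle, whatever the lens; pixels are square), "cx", "cy" (the principal point, pixels), "k1" (the pictures are not rectified: a ray, as slopes to the right and down, at radius r is drawn at 1 + k1 r^2 times it, then the intrinsics apply), "extrinsics" (4x4, takes a point from camera to world coordinates); the wrist camera has in their place "tool_from_camera" (4x4, takes a point from camera to tool coordinates, whose origin is the TCP and whose axes are the tool frame's). Camera axes: x right, y up, looking along -z (the intrinsics and any distortion apply to the point x, -y, -z); pixel columns grow to the right and rows downward; lengths in mm; the calibration is good to about 2 mm. A picture is of the moment at which its call begins: read the wrist's pose just before it. calibration takes no time and is no camera call.
- job.sign_off(): hands the job in, once; it reports no verdict.
Trained networks look in the newest picture that a camera, given by its name, has taken for a name from the list of things; names that differ only in an ending like _2 or _b are one class to them, and where a whole thing is asked for, a point or a joint stands for the part that bears it (a point fixed in the world has none). Each returns a list of dicts, best first, with "p" (0 to 1); they miss things now and then, are a little off and sometimes report something else, mostly with a low value. They report only what shows in the picture. A call takes as long as a camera call.
- models.boxes_of(camera, thing): "rect" ([left, top, right, bottom] in pixels, round what is visible of it).
- models.trace(camera, thing): "region" (400x640 bool, what is visible of it) and "rect" ([left, top, right, bottom] in pixels, round what is visible of it).
- models.pinpoint(camera, thing): "centre" ([column, row] in pixels: a listed point, or the origin of a listed thing).
The state is a dict: "time_s": time; "joints": joint angles; "joint_vel": joint speeds; "tau": joint torques, N m; "eef_pos": TCP position; "tool_rot": TCP orientation; "ft_force": force on the tool from outside, world axes, zero at the start; "torque": the same for the moment, N m; "gripper_width": finger opening in mm.
Only numpy, scipy, OpenCV 4.12 (cv2) and the standard library are available. Lean on these libraries where they do the work, as an engineer would, in place of code of your own. Each camera call takes 0.05 s, during which the arm holds its last target. There are 200 camera calls.

### The job

A colleague wants to take the parts out of the closed aluminium mould. Turn the red swing clamp until its nose points at the green mark, then, with the yellow catch still in its home place, tug the cover up by its black handle to learn whether the catch holds it; if it does, slide the yellow catch outward to release it. Raise the cover by its handle to about 45 degrees and finish there with the gripper still holding it open: do not let go; leave the clamp at the mark and do not shift the other things on the bench.

Things in the scene. Friction and masses are not known exactly. Their poses are not given: they have to be found in the camera images.
- mould: Fixed hinged mould on a steel base plate 240 (x) x 320 (y) x 15 mm. Origin: centre of the plate's underside. x points from the handle side to the hinge side, y to the clamp side, z up; yaw varies. In its frame (mm): shut cover x -75 to 100, y -90 to 90, top z 75; hinge line x 100, z 66; handle x -68, y 0, z 115; clamp axis x -30, y 125; catch tab x -20, y -125; mark x -107, y 104.
- cover (a joint): Angle of the aluminium cover (rad): 0 shut, grows as the handle side rises, stop at 1.4. Weighs 0.35 to 0.7 kg (2 to 4 N at the handle) and falls shut if let go. Caught by the catch it lifts about 0.03 rad (5 mm at the handle) and stops firmly; if free it keeps rising. The swing clamp over its edge stops it at 0.01 rad.
- cover_grip (a point): Middle of the cover's black handle: round bar 12 mm thick, 100 mm long, along the mould's y, 40 mm above the cover, a leg at each end. Take it from above, fingers either side along the mould's x; the bar may turn between the fingers. Moves with the cover in a circle round the hinge (when shut 168 mm before and 49 mm above it).
- cover_hinge (a point): Point on the hinge line at the cover's middle, 66 mm above the bench; the line runs along the mould's y.
- clamp (a joint): Angle of the swing clamp about its upright axis (rad), growing clockwise seen from above. At 0 its nose points to the mould's -y, straight over the cover; starts between -0.15 and 0.4. The nose points at the green mark at 1.3 and is clear of the cover from about 1.1. Stops at -0.4 and 2.0; stays where it is left (about 0.08 N m).
- clamp_grip (a point): On the clamp's axis, in the red wing grip: 12 mm thick, 44 mm long along the nose, 30 mm tall; this point lies 14 mm below its top, 102 mm above the bench.
- clamp_nose (a point): End of the clamp's steel nose (white stripe on top), 60 mm from the axis.
- green_mark (a point): Top of a small post with a green cap, 20 mm across, 80 mm from the clamp's axis, 77 mm above the bench.
- catch (a joint): Travel of the yellow slide catch (m): 0 home (towards the cover), grows as it is slid outward to the mould's -y, stop at 0.022. Above 0.015 it surely frees the cover. Needs about 3 N and stays where it is left. Home does not tell whether it has caught: that is hidden inside and differs from run to run.
- catch_tab (a point): In the catch's yellow upright tab, on its middle: 12 mm thick along the mould's y, 30 mm along its x, 38 mm tall; this point is 14 mm below the top of the tab, 100 mm above the bench. Pinch from above, fingers to either side along the mould's y, or push it.
- screwdriver: Bystander: red-handled screwdriver, 200 mm, lying beside the mould on the catch side; origin under its middle.
- pliers: Bystander: red pliers, about 135 mm, lying; origin under the middle.
- spare_plate: Bystander: loose aluminium mould plate 120 x 120 x 22 mm; origin under its centre.
- drill: Bystander: blue and black cordless drill standing on its battery, 200 mm tall; origin under the battery.
- canister: Bystander: white metal canister 70 x 110 x 170 mm with a red cap; origin under its centre.
- jar: Bystander: clear jar, 90 mm across, 120 mm tall; origin under its centre.
- dowel: Bystander: wooden dowel 16 mm thick and 100 mm long, lying; origin on its underside at the middle.

How it is judged (in metres and radians):
On the way, in this order (a step that is already met when the one before it is completed fails the run):
1. the clamp's nose points at the green mark, the cover still shut (value of joint clamp between 1.12 and 1.48 rad and value of joint cover below 0.02 rad), for 0.2 s.
2. the cover is tugged up with the catch still home (value of joint cover above 0.015 rad and value of joint catch below 0.005 m), for 0.1 s.
3. the cover is raised well clear (value of joint cover above 0.4 rad), for 0.1 s.
At the end, for the whole second after the job is handed in: The cover is held still by the fingers at 45 degrees give or take about 11 (0.6 to 1.0 rad), the fingers pressing on it with over 1 N, and the clamp's nose points at the green mark within 10 degrees (0.18 rad) (value of joint cover between 0.6 and 1 rad and velocity of joint cover between -0.05 and 0.05 rad/s and contact force between the fingers and cover above 1 N and value of joint clamp between 1.12 and 1.48 rad); the arm keeps its last pose, push and grip.
It fails at once if a thing on the bench beside the mould is shifted by over 30 mm (distance of any of screwdriver, pliers, spare_plate, drill, canister, jar, dowel from where it was at the start of the episode above 0.03 m).
It also fails if it takes over 69 s, if anything falls off the work surface, if the arm or the gripper's body presses on something with over 40 N, if the wrist force passes 120 N, or if a joint passes its speed limit or range.

## Working session

There is one attempt and no reset: what is moved stays moved. The work goes in short steps, Python scripts to look and compute and a shell command to move; the robot and the scene stay as the last step left them, time stands still between calls to the robot, and variables do not carry over. Pictures are saved under pics/ and viewed, about 8 in all and at most 12, crops included, and the job is handed in when it is done.

```bash
mkdir -p pics; cat > h.py <<'E'
import numpy as np, cv2
from station import sensors, cams, job, models
from scipy.spatial.transform import Rotation as R
def cam(name):
    c=cams.calibration(name); 
    if name=='wrist':
        s=sensors.sense(); T=np.eye(4); T[:3,:3]=R.from_rotvec(s['tool_rot']).as_matrix(); T[:3,3]=s['eef_pos']
        E=T@np.array(c['tool_from_camera'])
    else: E=np.array(c['extrinsics'])
    f=200/np.tan(np.radians(c['vertical_fov'])/2)
    return c,E,f
def ray(name,uv,C=None):
    c,E,f=C or cam(name)
    d=np.array([(uv[0]-c['cx'])/f,(uv[1]-c['cy'])/f]); u=d.copy()
    for _ in range(20): u=d/(1+c['k1']*(u@u))
    v=E[:3,:3]@np.array([u[0],-u[1],-1]); return E[:3,3],v
def atz(name,uv,z,C=None):
    o,v=ray(name,uv,C); return o+v*(z-o[2])/v[2]
def proj(name,P,C=None):
    c,E,f=C or cam(name)
    q=np.linalg.inv(E)@np.append(P,1); u=np.array([q[0],-q[1]])/-q[2]
    u=u*(1+c['k1']*(u@u)); return np.array([c['cx'],c['cy']])+f*u
E
python3 - <<'E'
from h import *
s=sensors.sense(); print({k:np.round(v,3) for k,v in s.items()})
print(np.round(R.from_rotvec(s['tool_rot']).as_matrix(),3))
Z=dict(cover_grip=115,cover_hinge=66,clamp_grip=102,clamp_nose=85,green_mark=77,catch_tab=100,mould=0,screwdriver=0,drill=0,canister=0,jar=0,pliers=0,spare_plate=0,dowel=0)
for n in ['scene','side']:
    C=cam(n); im=cams.grab_frame(n); cv2.imwrite(f'pics/{n}0.png',im[...,::-1])
    print(n,np.round(C[1],2).tolist())
    for t,z in Z.items():
        for r in models.pinpoint(n,t)[:1]: print(n,t,round(r['p'],2),np.round(r['centre']),np.round(atz(n,r['centre'],z,C)))
E
```

```text
{'time_s': np.float64(0.0), 'joints': array([-1.361,  0.259,  1.536, -0.   ,  1.348, -0.203]), 'joint_vel': array([ 0.001,  0.   , -0.   , -0.003, -0.001, -0.   ]), 'tau': array([ 0.0000e+00, -4.3731e+01, -2.8400e+01,  7.2000e-02,  4.1000e-02,
       -0.0000e+00]), 'eef_pos': array([ 220.555, -503.283,  231.817]), 'tool_rot': array([ 1.995,  0.42 , -1.995]), 'ft_force': array([ 0.043, -0.434,  0.381]), 'torque': array([0.004, 0.026, 0.016]), 'gripper_width': np.float64(92.966)}
[[-0.     0.401 -0.916]
 [ 0.002 -0.916 -0.401]
 [-1.    -0.002 -0.   ]]
scene [[0.28, -0.6, 0.75, 1453.92], [0.96, 0.18, -0.21, -170.33], [-0.01, 0.78, 0.63, 822.97], [0.0, 0.0, 0.0, 1.0]]
scene cover_grip 0.93 [290. 190.] [537. -14. 115.]
scene cover_hinge 0.77 [292. 244.] [704. -49.  66.]
scene clamp_grip 0.72 [332. 195.] [579.  96. 102.]
scene clamp_nose 0.68 [317. 202.] [578.  55.  85.]
scene green_mark 0.94 [327. 194.] [539.  94.  77.]
scene catch_tab 0.52 [246. 204.] [ 547. -143.  100.]
scene mould 0.94 [291. 236.] [604. -33.   0.]
scene screwdriver 0.56 [222. 238.] [ 559. -227.    0.]
scene drill 0.97 
[... 368 characters left out ...]
0.0, 0.0, 1.0]]
side cover_grip 0.65 [344. 171.] [533. -20. 115.]
side cover_hinge 0.88 [297. 161.] [696. -45.  66.]
side clamp_grip 0.7 [305. 196.] [603. 100. 102.]
side clamp_nose 0.55 [320. 192.] [578.  55.  85.]
side green_mark 0.82 [335. 212.] [512. 101.  77.]
side catch_tab 0.52 [356. 146.] [ 541. -142.  100.]
side mould 0.86 [322. 189.] [603. -22.   0.]
side screwdriver 0.42 [354. 146.] [ 575. -240.    0.]
side drill 0.67 [284. 372.] [470. 514.   0.]
side canister 0.93 [230. 294.] [684. 397.   0.]
side jar 0.61 [342. 117.] [ 668. -366.    0.]
side pliers 0.85 [429. 144.] [ 339. -350.    0.]
side spare_plate 0.73 [366. 340.] [322. 372.   0.]
side dowel 0.57 [258. 188.] [790.  52.   0.]
```

```bash
python3 -c "
import cv2,numpy as np
a=cv2.imread('pics/scene0.png');b=cv2.imread('pics/side0.png')
cv2.imwrite('pics/both0.png',cv2.resize(np.vstack([a,b]),(480*1,600)))"
```

```text
(no output)
```

View pics/scene0.png

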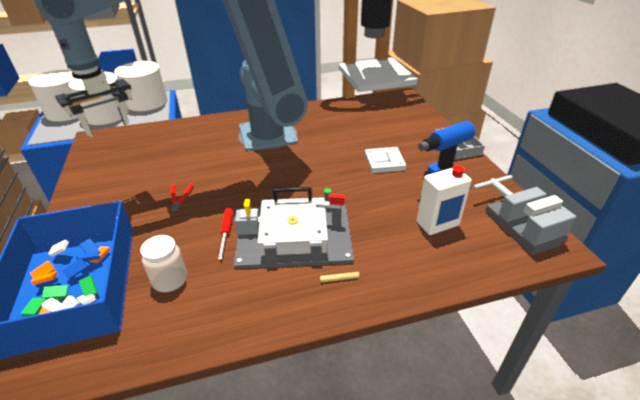

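View pics/side0.png

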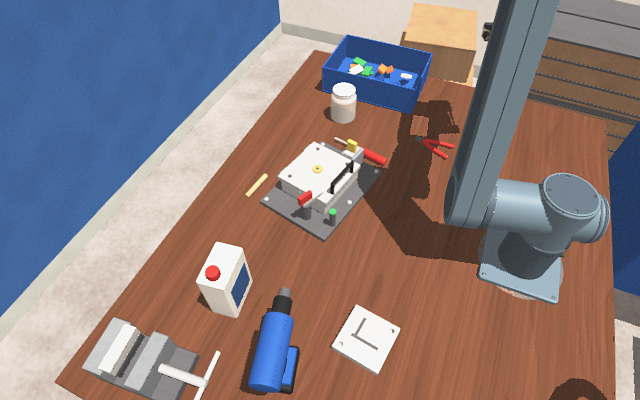

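Scene: the mould is around (604,-28), yawed about -0.17. The red clamp is near (332,195), the green mark near (327,190) and the yellow catch near (247,204) in the scene view. I'll move above it and refine with the wrist camera.

```bash
r='{"fingers":0,"xyz":[-8,-31,-50],"turn":-0.79}'; python3 -m jog '[{"fingers":0,"xyz":[-8,-31,-50],"turn":-0.79},{"fingers":0,"xyz":[-8,-31,-50],"turn":-0.79},{"fingers":0,"xyz":[-8,-31,-50],"turn":-0.79},{"fingers":0,"xyz":[-8,-31,-50],"turn":-0.79},{"fingers":0,"xyz":[-8,-31,-50],"turn":-0.79},{"fingers":0,"xyz":[-8,-31,-50],"turn":-0.79},{"fingers":0,"xyz":[-8,-31,-50],"turn":-0.79},{"fingers":0,"xyz":[-8,-31,-50],"turn":-0.79},{"fingers":0,"xyz":[-8,-31,-50],"turn":-0.79},{"fingers":0,"xyz":[-8,-31,-50],"turn":-0.79},{"fingers":0,"xyz":[-8,-31,-50],"turn":-0.79},{"fingers":0,"xyz":[-8,-31,-50],"turn":-0.79},{"fingers":0,"xyz":[-8,-31,-50],"turn":-0.79},{"fingers":0,"xyz":[-8,-31,-50],"turn":-0.79},{"fingers":0,"xyz":[-8,-31,-50],"turn":-0.79},{"fingers":0,"xyz":[-8,-31,-50],"turn":-0.79},{"fingers":0,"xyz":[-8,-31,-50],"turn":-0.79},{"fingers":0,"xyz":[-8,-31,-50],"turn":-0.79},{"fingers":0,"xyz":[-8,-31,-50],"turn":-0.79},{"fingers":0,"xyz":[-8,-31,-50],"turn":-0.79}]'
cat > look.py <<'E'
from h import *
import sys
def run(tag):
    C=cam('wrist'); im=cams.grab_frame('wrist'); cv2.imwrite(f'pics/{tag}.png',im[...,::-1])
    Z=dict(cover_grip=115,cover_hinge=66,clamp_grip=102,clamp_nose=85,green_mark=77,catch_tab=100,mould=0)
    for t,z in Z.items():
        for r in models.pinpoint('wrist',t)[:1]: print(t,round(r['p'],2),np.round(r['centre']),np.round(atz('wrist',r['centre'],z,C),1))
if __name__=='__main__':
    print(np.round(cams.calibration('wrist')['tool_from_camera'],2).tolist()); s=sensors.sense(); print(s['time_s'],s['eef_pos'],s['joints']); run(sys.argv[1])
E
python3 look.py w1
```

```text
time_s: 3.17
eef_pos: [553.6, -20.7, 312.6]
tool_rot: [1.476, 1.011, -1.477]
ft_force: [0.3, -0.0, -0.1]
gripper_width: 92.8
[[-0.0, 0.29, -0.96, -151.71], [1.0, 0.0, -0.0, -0.13], [0.0, -0.96, -0.29, -79.85], [0.0, 0.0, 0.0, 1.0]]
3.1667 [553.64753492 -20.66072167 312.62048248] [-2.38475868e-01  2.26069102e-01  1.38435254e+00 -2.61868626e-04
  1.53147257e+00  1.31769837e-01]
cover_grip 0.6 [309. 179.] [536.4 -13.  115. ]
cover_hinge 0.62 [430. 154.] [699.1 -50.4  66. ]
clamp_grip 0.76 [320.  66.] [597.4 103.4 102. ]
clamp_nose 0.91 [317. 121.] [570.5  47.3  85. ]
green_mark 0.27 [309. 180.] [531.6 -21.7  77. ]
catch_tab 0.57 [359. 259.] [ 556.8 -147.5  100. ]
mould 0.86 [354. 159.] [601.9 -31.2   0. ]
```

View pics/w1.png

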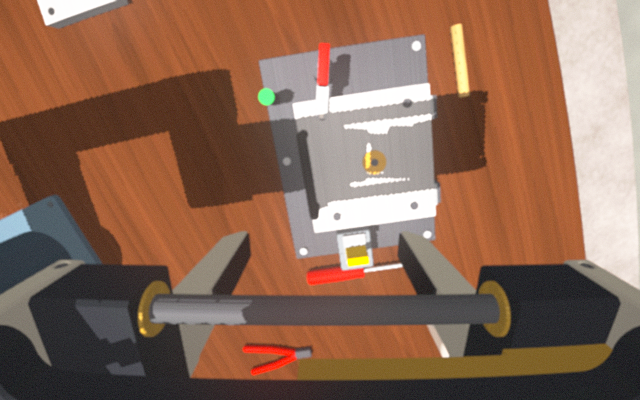

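The wrist view shows the red wing from (325,43) to (323,87) with its nose tip near (322,112). The green cap is at (266,97), the catch tab at (357,255), and plate corners at (260,62), (424,37) and (301,258). I'll fit the mould pose to these.

```bash
cat > fit.py <<'E'
from h import *
from scipy.optimize import least_squares
def W(p,m): 
    c,s=np.cos(p[2]),np.sin(p[2]); return np.array([p[0]+c*m[0]-s*m[1],p[1]+s*m[0]+c*m[1],m[2]])
if __name__=='__main__':
    C=cam('wrist')
    pts=[((266,97),(-107,104,77)),((260,62),(-120,160,15)),((424,37),(120,160,15)),((301,258),(-120,-160,15)),((324,65),(-30,125,116)),((309,179),(-68,0,115)),((359,259),(-20,-125,100))]
    f=lambda p:np.concatenate([proj('wrist',W(p,m),C)-u for u,m in pts])
    r=least_squares(f,[603,-28,-.17],loss='soft_l1',x_scale=[10,10,.1]); print(np.round(r.x,3),np.round(r.fun.reshape(-1,2),1).tolist())
    p=r.x
    for n,m in dict(clamp=(-30,125,102),grip=(-68,0,115),hinge=(100,0,66),tab=(-20,-125,100),mark=(-107,104,77)).items(): print(n,np.round(W(p,m),1))
    a=atz('wrist',(325,43),116,C);b=atz('wrist',(323,87),116,C); d=b-a; print('wing',a,b,np.linalg.norm(d))
    th=np.arctan2(d[1],d[0]); print('clamp q (cw)', (p[2]-np.pi/2)-th)
    n=atz('wrist',(322,112),85,C); d=n-W(p,(-30,125,0)); print('q from nose',(p[2]-np.pi/2)-np.arctan2(d[1],d[0]),np.hypot(d[0],d[1]))
    s=sensors.sense(); M=R.from_rotvec(s['tool_rot']).as_matrix(); print(M.round(3)); print('tool y angle',np.arctan2(M[1,1],M[0,1]))
E
python3 fit.py
```

```text
[ 6.04263e+02 -2.65680e+01 -2.13000e-01] [[0.8, 1.2], [-1.8, -0.5], [1.2, -3.0], [-2.9, 2.2], [0.1, 0.7], [0.3, -0.0], [-0.2, -1.2]]
clamp [601.3 101.9 102. ]
grip [537.8 -12.2 115. ]
hinge [702.  -47.7  66. ]
tab [ 558.3 -144.5  100. ]
mark [521.6  97.7  77. ]
wing [610.65775927 123.31684708 116.        ] [592.0625149   81.30031563 116.        ] 45.947492085323354
clamp q (cw) 0.20396269038436632
q from nose 0.20688450905630584 50.012103055493576
[[-0.     0.933 -0.36 ]
 [ 0.    -0.36  -0.933]
 [-1.    -0.    -0.   ]]
tool y angle -0.368256388696193
```

```bash
python3 -m jog '[{"fingers":0,"xyz":[10,0,-13.2],"turn":0.05},{"fingers":0,"xyz":[10,0,-13.2],"turn":0.05},{"fingers":0,"xyz":[10,0,-13.2],"turn":0.05},{"fingers":0,"xyz":[10,0,-13.2],"turn":0.05},{"fingers":0,"xyz":[14,0,-13.2],"turn":0.05},{"fingers":0,"xyz":[17,0,-13.2],"turn":0.05},{"fingers":0,"xyz":[19,0,-13.2],"turn":0.05},{"fingers":0,"xyz":[20,0,-13.2],"turn":0.05},{"fingers":0,"xyz":[20.9,0,-13.2],"turn":0.05},{"fingers":0,"xyz":[20.9,0,-13.2],"turn":0.05},{"fingers":0,"xyz":[20.9,0,-13.2],"turn":0.05}]' 20; python3 look.py w2
```

```text
time_s: 4.48
eef_pos: [602.5, 103.7, 104.6]
tool_rot: [1.511, 0.981, -1.509]
ft_force: [-0.1, 0.1, -0.3]
gripper_width: 93.1
[[-0.0, 0.29, -0.96, -151.71], [1.0, 0.0, -0.0, -0.15], [0.0, -0.96, -0.29, -79.85], [0.0, 0.0, 0.0, 1.0]]
4.4833 [602.49227233 103.73023453 104.56027531] [-1.17622216e-02  4.73536460e-01  1.54843448e+00  3.00732754e-05
  1.11823114e+00  4.06527676e-01]
cover_grip 0.65 [320. 254.] [603.3 110.5 115. ]
clamp_grip 0.79 [321. 256.] [600.3 103.1 102. ]
```

View pics/w2.png

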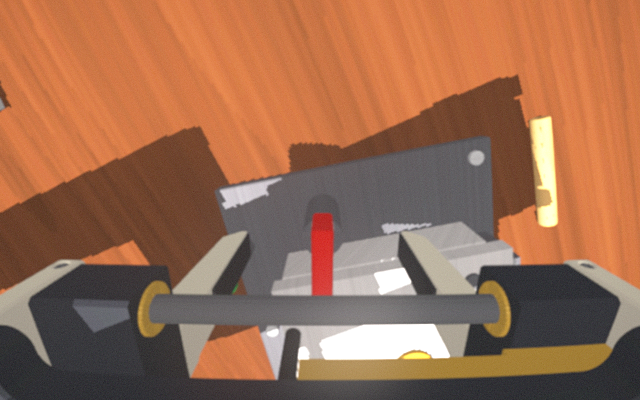

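The wing is centred between the jaws (column 322) and aligned with them. I'll close, then turn 1.1 rad.

```bash
python3 -m jog '[{"fingers":255,"xyz":[0,0,0],"turn":0},{"fingers":255,"xyz":[0,0,0],"turn":0},{"fingers":255,"xyz":[0,0,0],"turn":0},{"fingers":255,"xyz":[0,0,0],"turn":0},{"fingers":255,"xyz":[0,0,0],"turn":0},{"fingers":255,"xyz":[0,0,0],"turn":0},{"fingers":255,"xyz":[0,0,0],"turn":0},{"fingers":255,"xyz":[0,0,0],"turn":0},{"fingers":255,"xyz":[0,0,0],"turn":0},{"fingers":255,"xyz":[0,0,0],"turn":0},{"fingers":255,"xyz":[0,0,0],"turn":0},{"fingers":255,"xyz":[0,0,0],"turn":0}]' 20
python3 -m jog '[{"fingers":255,"xyz":[0,0,0],"turn":0.1},{"fingers":255,"xyz":[0,0,0],"turn":0.2},{"fingers":255,"xyz":[0,0,0],"turn":0.3},{"fingers":255,"xyz":[0,0,0],"turn":0.4},{"fingers":255,"xyz":[0,0,0],"turn":0.5},{"fingers":255,"xyz":[0,0,0],"turn":0.6},{"fingers":255,"xyz":[0,0,0],"turn":0.7},{"fingers":255,"xyz":[0,0,0],"turn":0.8},{"fingers":255,"xyz":[0,0,0],"turn":0.9},{"fingers":255,"xyz":[0,0,0],"turn":1.0},{"fingers":255,"xyz":[0,0,0],"turn":1.1},{"fingers":255,"xyz":[0,0,0],"turn":1.1},{"fingers":255,"xyz":[0,0,0],"turn":1.1},{"fingers":255,"xyz":[0,0,0],"turn":1.1}]'
```

```text
time_s: 5.88
eef_pos: [601.8, 103.9, 103.7]
tool_rot: [1.51, 0.982, -1.51]
ft_force: [0.9, -0.2, 0.3]
gripper_width: 17.6
time_s: 7.05
eef_pos: [602.0, 102.9, 103.7]
tool_rot: [2.193, 0.06, -2.192]
ft_force: [1.5, -5.1, -2.3]
gripper_width: 11.7
```

```bash
python3 -m jog '[{"fingers":150,"xyz":[0,0,0],"turn":0},{"fingers":150,"xyz":[0,0,0],"turn":0},{"fingers":150,"xyz":[0,0,0],"turn":0},{"fingers":150,"xyz":[0,0,0],"turn":0},{"fingers":150,"xyz":[0,0,0],"turn":0},{"fingers":150,"xyz":[0,0,0],"turn":0},{"fingers":150,"xyz":[-4,0,0],"turn":0},{"fingers":150,"xyz":[-8,0,0],"turn":0},{"fingers":150,"xyz":[-12,0,0],"turn":0},{"fingers":100,"xyz":[-20,11.1,7],"turn":-1.3},{"fingers":100,"xyz":[-20,11.1,7],"turn":-1.3},{"fingers":100,"xyz":[-20,11.1,7],"turn":-1.3},{"fingers":100,"xyz":[-20,11.1,7],"turn":-1.3},{"fingers":100,"xyz":[-20,11.1,7],"turn":-1.3},{"fingers":100,"xyz":[-20,11.1,7],"turn":-1.3},{"fingers":100,"xyz":[-20,11.1,7],"turn":-1.3},{"fingers":100,"xyz":[-20,11.1,7],"turn":-1.3},{"fingers":100,"xyz":[-20,11.1,7],"turn":-1.3},{"fingers":100,"xyz":[-20,11.1,7],"turn":-1.3},{"fingers":100,"xyz":[-20,11.1,7],"turn":-1.3}]'
python3 -m jog '[{"fingers":100,"xyz":[0,0,0],"turn":0},{"fingers":100,"xyz":[0,0,0],"turn":0},{"fingers":100,"xyz":[0,0,0],"turn":0}]'
python3 look.py w3
```

```text
time_s: 8.72
eef_pos: [537.6, -10.5, 303.7]
tool_rot: [1.363, 1.102, -1.363]
ft_force: [0.6, -0.1, 0.4]
gripper_width: 56.4
time_s: 8.97
eef_pos: [537.7, -10.6, 303.7]
tool_rot: [1.369, 1.097, -1.369]
ft_force: [-0.1, -0.5, 0.3]
gripper_width: 56.6
[[0.0, 0.29, -0.96, -151.71], [1.0, 0.0, 0.0, -0.08], [0.0, -0.96, -0.29, -79.87], [0.0, 0.0, 0.0, 1.0]]
8.9667 [537.69481591 -10.55110175 303.65307545] [-2.27173245e-01  1.98636493e-01  1.44035475e+00  6.22858795e-05
  1.50261955e+00 -7.50892163e-03]
cover_grip 0.88 [323. 182.] [536. -11. 115.]
cover_hinge 0.55 [448. 174.] [704.4 -48.1  66. ]
clamp_grip 0.78 [355.  70.] [599.3 104.6 102. ]
green_mark 0.78 [292.  92.] [521.4  99.6  77. ]
catch_tab 0.89 [359. 270.] [ 556.8 -147.3  100. ]
mould 0.75 [366. 166.] [602.6 -27.5   0. ]
```

View pics/w3.png

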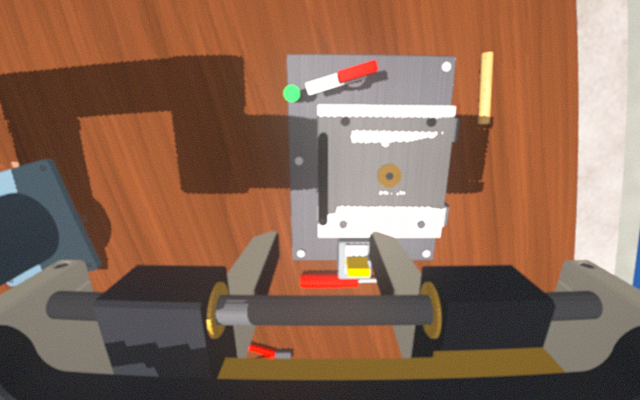

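The nose (white stripe, about (308,87)) points at the green cap (292,93). The handle bar runs along column 323, between the jaws, so I'll descend and grip it.

```bash
python3 -m jog '[{"fingers":100,"xyz":[4,0,0],"turn":0},{"fingers":100,"xyz":[8,0,0],"turn":0},{"fingers":100,"xyz":[12,0,0],"turn":0},{"fingers":100,"xyz":[15,0,0],"turn":0},{"fingers":100,"xyz":[17,0,0],"turn":0},{"fingers":100,"xyz":[18.5,0,0],"turn":0},{"fingers":100,"xyz":[19.4,0,0],"turn":0},{"fingers":255,"xyz":[19.4,0,0],"turn":0},{"fingers":255,"xyz":[19.4,0,0],"turn":0},{"fingers":255,"xyz":[19.4,0,0],"turn":0},{"fingers":255,"xyz":[19.4,0,0],"turn":0},{"fingers":255,"xyz":[19.4,0,0],"turn":0},{"fingers":255,"xyz":[19.4,0,0],"turn":0},{"fingers":255,"xyz":[19.4,0,0],"turn":0},{"fingers":255,"xyz":[19.4,0,0],"turn":0},{"fingers":255,"xyz":[19.4,0,0],"turn":0},{"fingers":255,"xyz":[19.4,0,0],"turn":0},{"fingers":255,"xyz":[19.4,0,0],"turn":0},{"fingers":255,"xyz":[19.4,0,0],"turn":0},{"fingers":255,"xyz":[19.4,0,0],"turn":0}]' 30
python3 -m jog '[{"fingers":255,"xyz":[0,0,0],"turn":0},{"fingers":255,"xyz":[-0.1,0,0],"turn":0},{"fingers":255,"xyz":[-0.2,0,0],"turn":0},{"fingers":255,"xyz":[-0.3,0.1,0],"turn":0},{"fingers":255,"xyz":[-0.4,0.1,0],"turn":0},{"fingers":255,"xyz":[-0.4,0.1,0],"turn":0},{"fingers":255,"xyz":[-0.4,0.1,0],"turn":0},{"fingers":255,"xyz":[-0.4,0.1,0],"turn":0}]'
```

```text
time_s: 11.03
eef_pos: [536.4, -10.3, 110.0]
tool_rot: [1.367, 1.1, -1.37]
ft_force: [-5.0, 0.4, 5.0]
gripper_width: 10.9
time_s: 11.7
eef_pos: [537.3, -10.5, 113.0]
tool_rot: [1.367, 1.101, -1.37]
ft_force: [-6.4, 0.9, -1.3]
gripper_width: 11.1
```

```bash
python3 -m jog '[{"fingers":255,"xyz":[-0.1,0,0],"turn":0},{"fingers":255,"xyz":[-0.2,0,0],"turn":0},{"fingers":255,"xyz":[-0.3,0.1,0],"turn":0},{"fingers":255,"xyz":[-0.3,0.1,0],"turn":0},{"fingers":255,"xyz":[-0.3,0.1,0],"turn":0}]'; python3 -m jog '[{"fingers":255,"xyz":[-0.1,0.05,0],"turn":0},{"fingers":255,"xyz":[-0.2,0.05,0],"turn":0},{"fingers":255,"xyz":[-0.2,0.05,0],"turn":0},{"fingers":255,"xyz":[-0.2,0.05,0],"turn":0}]'
```

```text
time_s: 12.12
eef_pos: [538.3, -10.7, 116.3]
tool_rot: [1.367, 1.101, -1.37]
ft_force: [-7.2, 1.4, -1.7]
gripper_width: 11.0
time_s: 12.45
eef_pos: [539.0, -10.9, 118.4]
tool_rot: [1.367, 1.1, -1.37]
ft_force: [-6.2, 0.7, -2.0]
gripper_width: 11.3
```

```bash
python3 -m jog '[{"fingers":255,"xyz":[-0.2,0.1,0],"turn":0},{"fingers":255,"xyz":[-0.4,0.2,0],"turn":0},{"fingers":255,"xyz":[-0.6,0.25,0],"turn":0},{"fingers":255,"xyz":[-0.8,0.3,0],"turn":0},{"fingers":255,"xyz":[-0.8,0.3,0],"turn":0},{"fingers":255,"xyz":[-0.8,0.3,0],"turn":0}]'; python3 - <<'E'
from h import *
im=cams.grab_frame('side'); a=im[120:260,230:430]; C=cam('side')
b=cv2.imread('pics/side0.png')[120:260,230:430]
cv2.imwrite('pics/s1.png',cv2.resize(np.vstack([b,a[...,::-1]]),None,fx=2.1,fy=2.1,interpolation=cv2.INTER_CUBIC))
E
```

```text
time_s: 12.95
eef_pos: [541.8, -11.6, 126.5]
tool_rot: [1.367, 1.1, -1.37]
ft_force: [-7.3, 1.3, -1.0]
gripper_width: 10.8
```

View pics/s1.png

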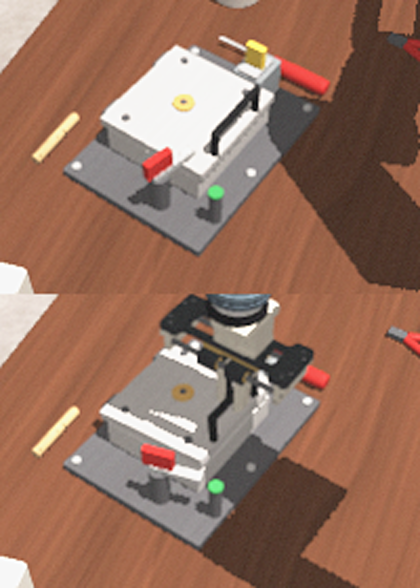

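The side view (before above, after below) shows a clear gap under the cover. It rose 16 mm at the handle with only 1–2 N vertical force, so the catch does not hold it and can stay home. I'll raise it along the arc.

```bash
python3 -m jog '[{"fingers":255,"xyz":[-0.8,0.35,0],"turn":0},{"fingers":255,"xyz":[-1.55,0.75,0],"turn":0},{"fingers":255,"xyz":[-2.3,1.2,0],"turn":0},{"fingers":255,"xyz":[-3.05,1.65,0],"turn":0},{"fingers":255,"xyz":[-3.8,2.15,0],"turn":0},{"fingers":255,"xyz":[-4.5,2.7,0],"turn":0},{"fingers":255,"xyz":[-5.15,3.25,0],"turn":0},{"fingers":255,"xyz":[-5.8,3.85,0],"turn":0},{"fingers":255,"xyz":[-6.4,4.5,0],"turn":0},{"fingers":255,"xyz":[-7.0,5.15,0],"turn":0},{"fingers":255,"xyz":[-7.5,5.85,0],"turn":0},{"fingers":255,"xyz":[-8.0,6.55,0],"turn":0},{"fingers":255,"xyz":[-8.4,7.2,0],"turn":0},{"fingers":255,"xyz":[-8.75,7.75,0],"turn":0},{"fingers":255,"xyz":[-8.75,7.75,0],"turn":0},{"fingers":255,"xyz":[-8.75,7.75,0],"turn":0},{"fingers":255,"xyz":[-8.75,7.75,0],"turn":0},{"fingers":255,"xyz":[-8.75,7.75,0],"turn":0},{"fingers":255,"xyz":[-8.75,7.75,0],"turn":0},{"fingers":255,"xyz":[-8.75,7.75,0],"turn":0}]'; python3 - <<'E'
from h import *
from fit import W
s=sensors.sense(); p=[604.3,-26.6,-.213]; h=W(p,(100,0,66)); g=np.array(s['eef_pos'])+[0,0,5]-h
c=np.array([np.cos(p[2]),np.sin(p[2])]); x=-g[:2]@c
print('r',np.hypot(x,g[2]),'theta',np.arctan2(g[2],x)-.2838, np.abs(s['joint_vel']).max())
a=cams.grab_frame('side')[70:250,210:430,::-1]; b=cams.grab_frame('scene')[110:290,200:420,::-1]
cv2.imwrite('pics/end.png',cv2.resize(np.hstack([a,b]),None,fx=1.8,fy=1.8,interpolation=cv2.INTER_CUBIC))
E
```

```text
time_s: 14.67
eef_pos: [619.7, -29.1, 217.4]
tool_rot: [1.369, 1.094, -1.365]
ft_force: [-6.9, 0.4, 8.6]
gripper_width: 11.0
r 177.69202709226897 theta 0.7922278722806992 0.0014947493948006833
```

View pics/end.png

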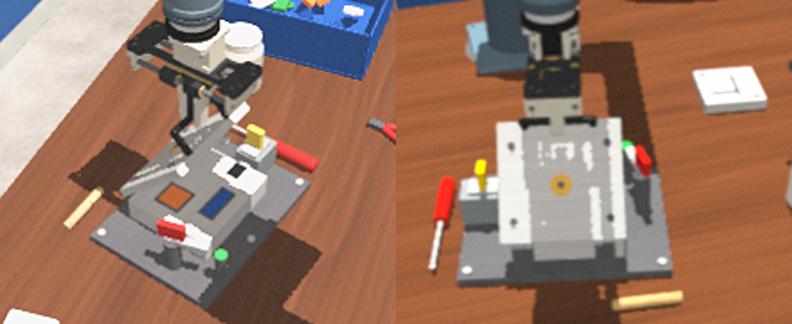

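The cover stands open at about 45° with the bar in the fingers, and the clamp nose is at the mark. The bystanders in view (screwdriver, dowel, pliers, plate) have not moved, and the arm is still. I'll hand in.

```bash
python3 -c "
from station import job; print(job.sign_off())"
```

```text
the job is handed in; nothing more can be done
None
```

The job is handed in, with the cover held open at about 45° and the gripper still on its handle; sign-off gave no verdict.

- **Clamp:** I turned it from about 0.20 rad by 1.1 rad. In the pictures its nose points at the green mark, but I didn't measure its angle afterwards.
- **Tug test:** With the catch home, the handle rose 16 mm with only 1–2 N of vertical force. A caught cover would have stopped at about 5 mm, so the catch was not holding and I left it home.
- **Cover:** The tool position puts it at about 0.79 rad, on a radius of 178 mm against the nominal 175 mm. At my last check the arm was still and the fingers were on the bar (opening 11 mm, grip set to 30 N).
- **Forces:** The wrist showed small constraint forces at the end, about -7 N in x and +9 N in z. They suggest a millimetre or so of mismatch with the true arc, and I left it.
- **Other things on the bench:** The screwdriver, dowel, pliers and spare plate look unmoved in the last pictures. The drill, canister and jar were out of view or mostly hidden, but the arm never went near them.

The robot's clock stood at about 15 s of the 69 s allowed. No check failed.

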